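# Start the clamp bolt of the key bench

### The job

Take the red-handled crank pin out of its wooden stand, dip its tip into the yellow grease pot well below the rim, and plug it into the orange crank's socket on the blue clamp. With the pin, turn the bolt backward (anticlockwise from above) until it drops into its thread, then forward (clockwise) one full turn from there, and finish still gripping the pin upright in the socket so that the bolt is held started. Do not tip the pot or push it and the other things on the bench about.

Things in the scene. Friction and masses are not known exactly. Their poses are not given: they have to be found in the camera images.
- crank_pin: Loose crank pin standing upright in the hole of its wooden stand, 90 g: a steel shank 10 mm across and 50 mm long, then a brass collar 27 mm across and 6 mm thick, then a red square handle 22 x 22 mm and 62 mm tall. Overall 118 mm. Origin at the lower tip of the shank, z up along the pin, x and y square to the handle's faces. The collar rests on the stand.
- pin_tip (a point): The lower end of the crank pin's steel shank, on its axis (same point as the pin's origin).
- pin_grip (a point): On the pin's axis in its red handle, 90 mm above the tip: a good height to grip.
- pin_stand: Fixed wooden block 62 x 62 x 60 mm high with a 14 mm hole 54 mm deep in its top that holds the pin. Origin: centre of its underside, z up. It may stand on either side of the clamp.
- grease_pot: Loose open yellow pot, 350 g, upright, 62 mm across its rim tapering to 50 mm at the foot, 40 mm high, wall 3 mm, floor 4 mm thick, empty but for a film of grease. Origin: centre of its underside, z up. It may stand on either side of the clamp. The tip counts as dipped when it is 12 mm or more below the rim, inside the pot.
- clamp: Fixed blue bridge clamp, base 100 x 110 mm, bolt boss on top 90 mm above the bench. Origin: centre of its underside, z up; the bolt's axis is vertical through the origin. The yaw varies.
- socket_mouth (a point): Centre of the mouth of the round socket at the end of the orange crank, 45 mm from the bolt's axis; opens upward, 16 mm inner and 27 mm outer diameter, 23 mm deep, mouth 134 mm above the bench at first. It goes round and sinks with the bolt. The crank's other end is only a solid round counterweight (27 mm across), lying lower. The pin spins freely in the socket.
- bolt_turn (a joint): Angle of the bolt, rad, growing forward (clockwise from above); at 0 the crank points along the clamp's own +x, at +1.57 along its -y. Where the thread starts is hidden and varies: 0.5 to 2.7 rad backward of the first position. Turned forward first, the bolt only binds. Turned backward over 0.5 rad past the drop it climbs a ramp again, and comes down again on turning forward.
- bolt_lift (a joint): Height of the bolt along its axis, m, upward positive: 0 while it still rides on top of the thread, about -0.008 just after the drop into the thread's start, then 0.008 (one pitch) lower for each full forward turn, thus about -0.016 one turn after the drop. The bolt drops by its own weight (450 g).
- padlock: Loose brass padlock lying on the bench, body 34 x 44 x 20 mm; leave alone. Origin: centre of the body's underside.
- lock_cylinder: Loose brass lock cylinder, 32 x 64 x 28 mm; leave alone. Origin: centre of its underside.
- screwdriver: Loose yellow screwdriver lying on the bench; leave alone. Origin: beneath its middle.
- oil_can: Loose blue oil bottle, 48 mm across and 110 mm high, standing; leave alone. Origin: centre of its underside.
- bolt_head (a point): Top centre of the bolt's orange hub, on the bolt's axis, 125 mm above the bench at first. Turning takes about 2 N at the socket. The pin can be carried round this axis in a horizontal circle without turning the hand.
Mind the look-alikes: they are no part of the job. Several things have the shape of the grease_pot; the one meant has the colours described above.

How it is judged:
By the outcome, as a careful person would: the job done as asked, in the order asked, and still so for the second after the job is handed in, while the arm keeps its last pose, push and grip.
It also fails if it takes over 69 s, if anything falls off the work surface, if the arm or the gripper's body presses on something with over 40 N, if the wrist force passes 120 N, or if a joint passes its speed limit or range.

### The arm

A 6-joint arm with a two-finger parallel gripper is mounted at the origin on the work surface. World frame = base frame: x ahead of the robot, y to its left, z up, the work surface at z = 0. Lengths are in mm, angles in rad, forces in N, time in s.
With the tool pointing down it reaches from about 350 to 775 mm from the base axis. Payload 7.3 kg.
Tool frame: the origin (TCP) lies at the very end of the fingers, on their centre line; the grasp point (between the pads) lies 19 mm behind it (bot.grip_point_offset is the distance from the TCP to the grasp point, in mm); z points along the fingers, y is the line along which they close (so a half turn about z gives the same grasp; the last joint's range is limited). The gripper opens to 92 mm and grips with 3 to 60 N. Pads are 19 mm wide; open, the fingers measure 130 mm over their backs; the gripper's body (75 mm by 190 mm) begins 47 mm behind the grasp point.
Start: joints at [-1.439, 0.342, 1.524, -0, 1.275, -0.146], TCP at [143.998, -504.885, 226.741] pointing down, gripper open.
Joint ranges: [-2.53, 2.53], [-0.77, 2.02], [0.04, 2.7], [-1, 4.14], [0.28, 2.66], [-3.11, 3.11]. Speed limits (rad/s): [2.57, 2.57, 3.14, 3.14, 3.14, 3.14].

### API

Orientations are given as [roll, pitch, yaw] about the fixed x, y, z axes, in that order (R = Rz(yaw) Ry(pitch) Rx(roll)).
In Python, from plant import bot gives the robot as it stands. The module is installed in compiled form; this text tells all that it offers.
- The arm moves only by the shell command python3 -m jog 'ROWS' [OPENING]. ROWS is JSON, a list of rows, each a list of 6 numbers: the shift along the tool's x, y, z in mm, then the turn, a rotation vector about the tool's x, y, z in rad. In form: [[dx, dy, dz, rx, ry, rz], ...]. A call has 1 to 12 rows; each row shifts and turns the commanded pose from where the row before left it, along the tool's axes as they then stand; what a row does not reach is not made up. A row lasts 1/10 s, in which the tool goes at most 50 mm and 8.59 degrees, less where a joint would pass 70% of its speed; a pose out of reach is approached as far as the arm can. A call with a gripper value outside its range is refused whole. OPENING is the opening in per cent of the stroke, from 0 (shut) to 100 (fully open), set as the call begins (- or left out, the last holds). The fingers move at their own pace and stop on an object; the grip force is fixed at half the most. Time passes only in rows, so rows that do not move let the fingers close. It gives the time, the measured TCP pose, the force, the opening and the grip force at its end, in the units of the state.
- bot.get_obs(): the state, without advancing time (a new reading comes with each control period).
- bot.capture(name): name is "scene" or "top" or "wrist"; returns the picture (480x640x3 uint8, red, green, blue); there is no depth.
- bot.camera_model(name): a dict with "fx", "fy", "cx", "cy" (pixels), "position" and "orientation" of the camera in the world; the wrist camera has in their place "T_tool_cam" (4x4, takes a point from camera to tool coordinates, whose origin is the TCP and whose axes are the flange's). Camera axes: x right, y down, z forward; pixel columns grow to the right and rows downward; lengths in mm; the calibration is good to about 2 mm. A picture is of the moment at which its call begins: read the wrist's pose just before it. camera_model takes no time and is no camera call.
- bot.close_job(): hands the job in; it is judged then, once.
Trained networks look in the newest picture that a camera, given by its name, has taken for a name from the list of things; names that differ only in an ending like _2 or _b are one class to them, and where a whole thing is asked for, a point or a joint stands for the part that bears it (a point fixed in the world has none). Each returns a list of dicts, best first, with "p" (0 to 1); they miss things now and then, are a little off and sometimes report something else, mostly with a low value. They report only what shows in the picture. A call takes as long as a camera call. They do not tell look-alikes from the thing itself.
- bot.outline_of(target, camera): "mask" (480x640 bool, what is visible of it) and "pixel" ([column, row] in pixels, amid what is visible of it).
The state is a dict: "time": time; "joint_positions": joint angles; "dq": joint speeds; "tau": joint torques, N m; "tool_pos": TCP position; "tcp_rot": TCP orientation; "contact_force": force on the tool from outside, world axes, zero at the start; "moment": the same for the moment, N m; "grip_width": finger opening in mm; "finger_force": force on a finger pad.
Only numpy, scipy, OpenCV 4.12 (cv2) and the standard library are available. Lean on these libraries where they do the work, as an engineer would, in place of code of your own. Each camera call takes 0.05 s, during which the arm holds its last target. There are 200 camera calls.

## Working session

There is one attempt and no reset: what is moved stays moved. The work goes in short steps, Python scripts to look and compute and a shell command to move; the robot and the scene stay as the last step left them, time stands still between calls to the robot, and variables do not carry over. Pictures are saved under pics/ and viewed, at most 10 in all, crops included, and the job is handed in when it is done.

```bash
mkdir -p pics
cat > h.py <<'E'
import numpy as np,cv2
from plant import bot
from scipy.spatial.transform import Rotation as R
def cam(n):
    m=bot.camera_model(n);K=np.array([[m['fx'],0,m['cx']],[0,m['fy'],m['cy']],[0,0,1]])
    if 'T_tool_cam' in m:
        o=bot.get_obs();T=np.eye(4);T[:3,:3]=rot(o['tcp_rot']);T[:3,3]=o['tool_pos'];T=T@np.array(m['T_tool_cam'])
        return K,T[:3,:3],T[:3,3]
    return K,rot(m['orientation']),np.array(m['position'])
def rot(o):
    o=np.array(o)
    return o if o.shape==(3,3) else R.from_euler('xyz',o).as_matrix()
def ray(c,px):
    K,Rm,p=c; d=Rm@np.linalg.inv(K)@np.array([px[0],px[1],1.]);return p,d/np.linalg.norm(d)
def atz(c,px,z):
    p,d=ray(c,px);return p+d*(z-p[2])/d[2]
def tri(a,b):
    (p,d),(q,e)=a,b
    s=np.linalg.lstsq(np.stack([d,-e],1),q-p,rcond=None)[0]
    x,y=p+s[0]*d,q+s[1]*e;return (x+y)/2,np.linalg.norm(x-y)
def proj(c,P):
    K,Rm,p=c;v=K@(Rm.T@(np.array(P)-p));return v[:2]/v[2]
def save(im,n): cv2.imwrite('pics/'+n,im[:,:,::-1])
E
python3 - <<'E'
from h import *
np.set_printoptions(precision=1,suppress=True)
print(bot.get_obs())
for n in('scene','top'):
    print(n,bot.camera_model(n)); save(bot.capture(n),n+'1.png')
    for t in('crank_pin','pin_stand','grease_pot','clamp','socket_mouth','oil_can'):
        for d in bot.outline_of(t,n)[:3]:
            m=d['mask'];ys,xs=np.where(m);print(n,t,round(d['p'],2),np.array(d['pixel']),xs.min(),xs.max(),ys.min(),ys.max())
print(bot.camera_model('wrist'))
E
```

```text
{'time': 0.0, 'joint_positions': array([-1.4,  0.3,  1.5, -0. ,  1.3, -0.1]), 'dq': array([ 0.,  0.,  0., -0.,  0., -0.]), 'tau': array([ -0. , -43.1, -24.4,   0.1,   0.1,  -0. ]), 'tool_pos': array([ 143.9, -504.5,  226. ]), 'tcp_rot': array([-3.1, -0. ,  0.3]), 'contact_force': array([ 0.5,  0.6, -0.3]), 'moment': array([-0. ,  0.1,  0. ]), 'finger_force': 0.0, 'grip_width': 92.34217731319457}
scene {'fx': 441.7760199810008, 'fy': 441.7760199810008, 'cx': 323.65208808163305, 'cy': 235.55421252448028, 'position': array([1147. ,  -74.8,  799.2]), 'orientation': array([-2.5,  0. ,  1.3])}
scene crank_pin 0.57 [139.  220.9] 127 149 205 234
scene pin_stand 0.85 [151.1 242.8] 125 171 215 261
scene pin_stand 0.74 [282.  230.6] 256 312 191 262
scene grease_pot 0.88 [411.4 236.9] 397 424 224 253
scene grease_pot 0.86 [399.3 202.5] 390 414 187 214
scene grease_pot 0.83 [359. 202.] 345 369 189 215
scene clamp 0.61 [283.7 229.7] 255 314 189 263
scene socket_mouth 0.71 [277.8 207.5] 257 299 190 224
scene socket_mouth 0.16 [197.4 353.9] 177 213 341 366
scene oil_can 0.97 [465.  245.6] 450 478 22
[... 170 characters left out ...]
rray([-3. , -0. , -1.6])}
top crank_pin 0.52 [481.8 302.2] 472 495 296 309
top pin_stand 0.71 [467.4 303.9] 448 494 282 323
top grease_pot 0.92 [205.5 239.3] 190 219 222 249
top grease_pot 0.74 [191.  289.8] 177 207 275 304
top grease_pot 0.71 [327.8 153.4] 321 336 126 212
top clamp 0.81 [330.4 273.8] 303 362 251 303
top socket_mouth 0.59 [335.5 270.3] 311 362 255 288
top oil_can 0.63 [159.3 205.9] 143 176 194 221
{'fx': 369.1436601255511, 'fy': 369.1436601255511, 'cx': 317.27454423086266, 'cy': 243.00027773622642, 'T_tool_cam': array([[   0. ,   -1. ,   -0.3,   81.8],
       [   1. ,    0. ,   -0. ,    0.8],
       [   0. ,   -0.3,    1. , -157.9],
       [   0. ,    0. ,    0. ,    1. ]])}
```

View pics/scene1.png

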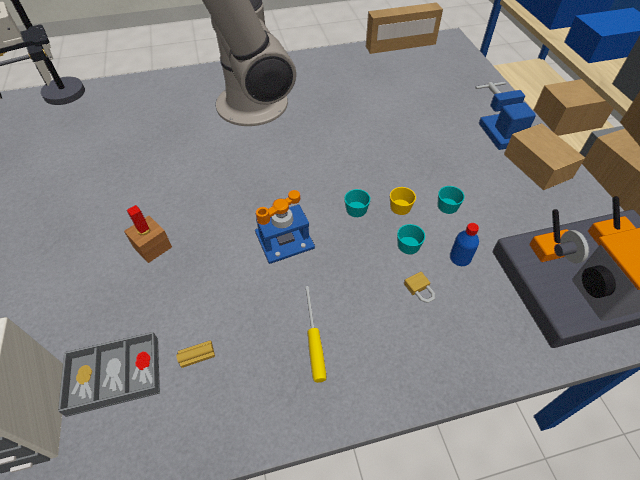

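View pics/top1.png

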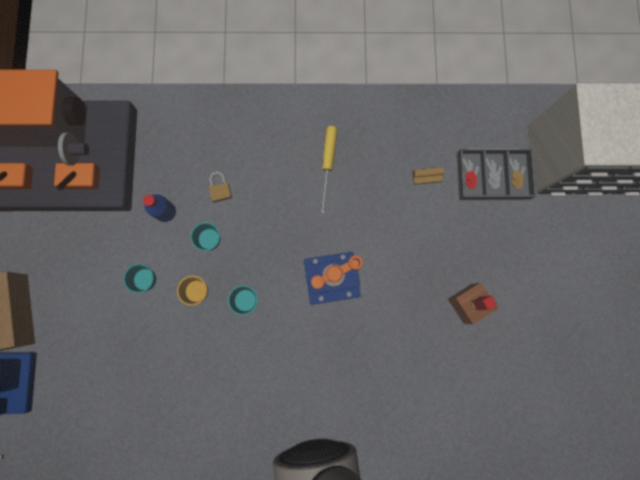

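Scene and top show the red pin in its stand at (138,218)/(485,303), the yellow pot at (402,201)/(192,291) among teal look-alikes, and the socket at (263,213)/(356,262), with the counterweight at (294,196)/(318,282).

Run:
```python
from h import *
np.set_printoptions(precision=1,suppress=True)
s,t=cam('scene'),cam('top')
S=cv2.imread('pics/scene1.png');T=cv2.imread('pics/top1.png')
for n,a,b in(('pot',(402,194),(192,291)),('sock',(263,212),(356,262)),('hub',(281,203),(334,274)),('cw',(294,196),(318,282)),('pintop',(134,209),(489,303))):
    print(n,*tri(ray(s,a),ray(t,b)))
print('pot@40',atz(t,(192,291),40),atz(s,(402,193),40))
c=np.hstack([cv2.resize(S[180:270,110:210],(400,360),interpolation=2),cv2.resize(T[230:330,290:390],(400,400),interpolation=2)[:360]])
d=np.hstack([cv2.resize(S[170:240,240:340],(400,280)),cv2.resize(T[260:330,440:540],(400,280))])
cv2.imwrite('pics/c1.png',np.vstack([c,d])[:600])
```

```text
pot [504.5 280.   45.6] 2.410550332922698
sock [553.6 -48.2 131.9] 4.270885210625127
hub [531.7  -7.3 123.9] 3.2642332859400307
cw [516.9  23.1 121.3] 3.3239403133553607
pintop [ 475.5 -298.2  127.4] 1.7032841943828338
pot@40 [504.4 280.2  40. ] [496.7 285.1  40. ]
```

View pics/c1.png

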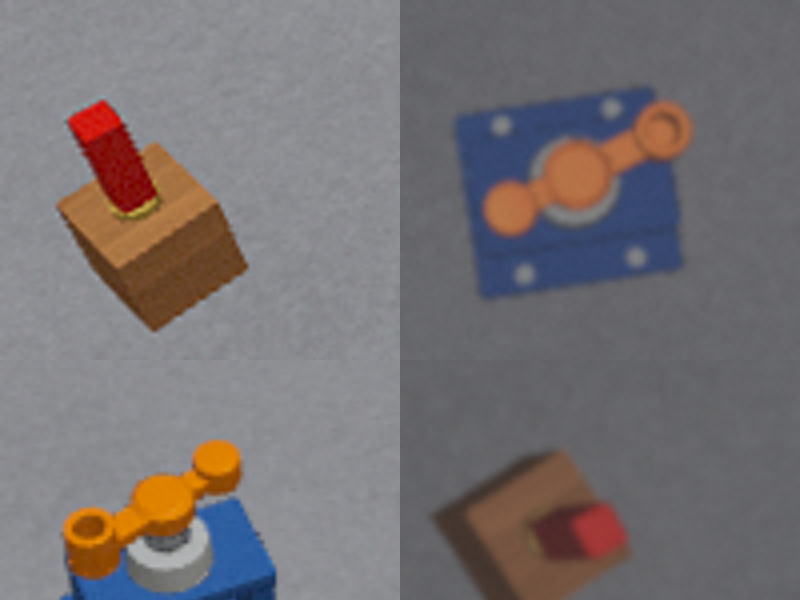

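The crop shows the open socket at the end nearer the camera; the other end is solid. The handle's yaw isn't clear, so I'll look at it with the wrist camera.

```bash
cat >> h.py <<'E'
def go(P,yaw=None,o=None):
    "tool-frame total shift (if no turn) and rotvec to a straight-down pose with yaw"
    o=o or bot.get_obs();Rm=rot(o['tcp_rot']);sh=Rm.T@(np.array(P)-o['tool_pos'])
    y=R.from_matrix(Rm).as_euler('xyz')[2] if yaw is None else yaw
    Rt=R.from_euler('xyz',[np.pi,0,y]).as_matrix()
    print('shift',sh.round(1),'rotvec',R.from_matrix(Rm.T@Rt).as_rotvec().round(3),'pose',np.round(o['tool_pos'],1),np.round(o['tcp_rot'],3),'t',o['time'])
E
python3 -c "
from h import *
go([470,-298,235])"
```

```text
shift [ 370.2 -109.6   -8.3] rotvec [ 0. -0. -0.] pose [ 144.  -504.9  226.7] [ 3.141 -0.     0.278] t 0.7
```

```bash
python3 -m jog '[[43,-13,-1,0,0,0],[43,-13,-1,0,0,0],[43,-13,-1,0,0,0],[43,-13,-1,0,0,0],[43,-13,-1,0,0,0],[43,-13,-1,0,0,0],[43,-13,-1,0,0,0],[43,-13,-1,0,0,0],[26,-6,0,0,0,0],[0,0,0,0,0,0],[0,0,0,0,0,0]]'
python3 - <<'E'
from h import *
np.set_printoptions(precision=1,suppress=True)
print(bot.get_obs()['tool_pos'])
c=cam('wrist');im=bot.capture('wrist');save(im,'w1.png')
for d in bot.outline_of('crank_pin','wrist')[:2]: 
    ys,xs=np.where(d['mask']);print(d['p'],d['pixel'],xs.min(),xs.max(),ys.min(),ys.max())
for z in (128,60): print(proj(c,[475,-298,z]))
E
```

```text
time: 1.8
tool_pos: [469.6, -297.4, 234.5]
tcp_rot: [-3.141, 0.001, 0.279]
contact_force: [-1.4, -0.7, -1.0]
grip_width: 91.8
finger_force: 0.0
[ 469.6 -297.4  234.5]
0.92 [322.1, 225.6] 308 339 201 249
[319.1 234. ]
[318.8 213.4]
```

View pics/w1.png

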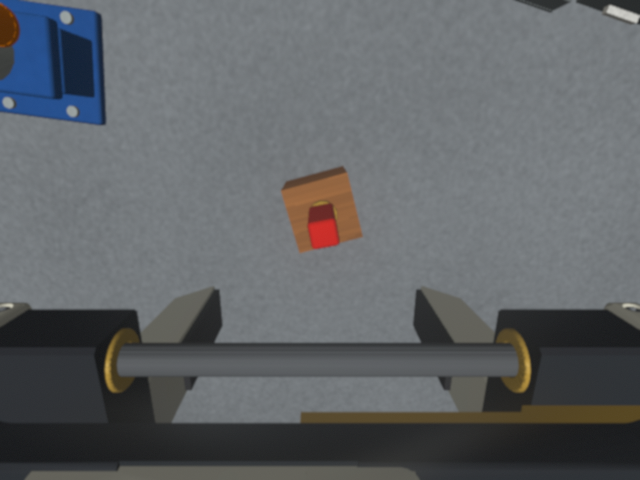

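The wrist view shows the pin top (bright red face) at about (324,236), tilted slightly, and the stand around it.

Run:
```python
from h import *
np.set_printoptions(precision=1,suppress=True)
im=cv2.imread('pics/w1.png')[:,:,::-1].astype(int);c=cam('wrist')
r=im[...,0];m=((r>185)&(im[...,1]<70)&(im[...,2]<70)).astype(np.uint8);m[:150]=0;m[300:]=0
k=cv2.findContours(m,0,1)[0];k=max(k,key=cv2.contourArea);print(cv2.contourArea(k),cv2.minAreaRect(k))
b=cv2.boxPoints(cv2.minAreaRect(k));P=np.array([atz(c,p,128) for p in b]);print(b,P)
e=np.diff(P[:,:2],axis=0);print('lens',np.linalg.norm(e,axis=1),'angles',np.degrees(np.arctan2(e[:,1],e[:,0]))%90,'ctr',P.mean(0))
# height from views
top=cam('top');print(tri(ray(c,b.mean(0)),ray(top,(489,303))))
ys,xs=np.where(m>0);C=atz(c,b.mean(0),128)
o=bot.get_obs();go([C[0],C[1],81],np.radians((np.degrees(np.arctan2(e[0,1],e[0,0])))%90))
```

```text
512.0 ((322.7080078125, 233.64398193359375), (23.344552993774414, 24.060094833374023), 79.69515228271484)
[[308.8 224.3]
 [332.5 220. ]
 [336.6 243. ]
 [313.  247.3]] [[ 479.3 -289.5  128. ]
 [ 487.2 -305.4  128. ]
 [ 471.1 -313.5  128. ]
 [ 462.9 -297.3  128. ]]
lens [17.8 18.1 18.1] angles [26.5 26.6 26.8] ctr [ 475.1 -301.4  128. ]
(array([ 474.9, -301.1,  124.2]), np.float64(1.8855362012519736))
shift [  5.4   4.8 153.7] rotvec [-0.   0.  -0.2] pose [ 468.8 -298.2  234.7] [-3.1  0.   0.3] t 1.9
```

```bash
python3 -m jog '[[5,5,0,0,0,0],[0,0,20,0,0,-0.1],[0,0,20,0,0,-0.085],[0,0,20,0,0,0],[0,0,0,0,0,0]]'
python3 - <<'E'
from h import *
np.set_printoptions(precision=1,suppress=True)
o=bot.get_obs();c=cam('wrist');im=bot.capture('wrist').astype(int)
m=((im[...,0]>170)&(im[...,1]<70)&(im[...,2]<70)).astype(np.uint8);m[:120]=0;m[330:]=0
k=max(cv2.findContours(m,0,1)[0],key=cv2.contourArea);q=cv2.minAreaRect(k);print(q)
C=atz(c,q[0],128);print(C,tri(ray(c,q[0]),ray(cam('top'),(489,303))));go([C[0],C[1],81],.463)
E
```

```text
time: 2.4
tool_pos: [474.2, -301.0, 172.3]
tcp_rot: [-3.137, 0.002, 0.461]
contact_force: [-0.7, 0.2, 1.1]
grip_width: 91.7
finger_force: 0.0
((317.0, 268.0), (30.0, 32.0), 90.0)
[ 476.3 -300.4  128. ] (array([ 475.3, -300.6,  124.6]), np.float64(0.8288021744683012))
shift [ 1.7 -0.2 93. ] rotvec [-0.  0. -0.] pose [ 475.  -301.5  174. ] [-3.1  0.   0.5] t 2.45
```

```bash
python3 -m jog '[[1,0,25,0,0,0],[0,0,25,0,0,0],[0,0,25,0,0,0],[0,0,18,0,0,0],[0,0,0,0,0,0],[0,0,0,0,0,0]]'; python3 -m jog '[[0,0,0,0,0,0],[0,0,0,0,0,0],[0,0,0,0,0,0],[0,0,0,0,0,0],[0,0,0,0,0,0],[0,0,0,0,0,0],[0,0,0,0,0,0],[0,0,0,0,0,0]]' 10
```

```text
time: 3.05
tool_pos: [477.3, -301.5, 83.1]
tcp_rot: [3.14, -0.001, 0.462]
contact_force: [0.7, -0.1, 0.2]
grip_width: 92.0
finger_force: 0.0
time: 3.85
tool_pos: [476.7, -300.6, 81.7]
tcp_rot: [-3.142, 0.0, 0.463]
contact_force: [0.7, -0.1, -0.5]
grip_width: 32.5
finger_force: 0.0
```

```bash
python3 -m jog '[[0,0,0,0,0,0],[0,0,0,0,0,0],[0,0,0,0,0,0],[0,0,0,0,0,0]]' 10; python3 -m jog '[[0,0,-15,0,0,0],[0,0,-30,0,0,0],[0,0,-30,0,0,0],[0,0,-40,0,0,0],[0,0,-40,0,0,0],[0,0,-15,0,0,0],[0,0,0,0,0,0],[0,0,0,0,0,0]]'
python3 - <<'E'
from h import *
o=bot.get_obs();im=bot.capture('wrist');save(im,'w2.png');c=cam('wrist')
for p in bot.outline_of('crank_pin','wrist')[:1]:
    m=p['mask'];ys,xs=np.where(m);print(p['p'],p['pixel'],xs.min(),xs.max(),ys.min(),ys.max())
Rm=rot(o['tcp_rot']);print('tip expected px',proj(c,o['tool_pos']+Rm@[0,0,71]))
go([504,281,175])
E
```

```text
time: 4.25
tool_pos: [476.7, -300.6, 81.7]
tcp_rot: [-3.142, 0.0, 0.463]
contact_force: [0.1, 0.5, -0.7]
grip_width: 22.0
finger_force: 30.0
time: 5.05
tool_pos: [476.3, -300.3, 250.8]
tcp_rot: [-3.141, 0.001, 0.463]
contact_force: [-0.7, 0.3, -1.2]
grip_width: 21.7
finger_force: 30.0
0.78 [316.0, 316.1] 288 347 252 393
tip expected px [316.85847714 256.51098034]
shift [ 284.5 -507.3   76. ] rotvec [-0.003  0.001 -0.   ] pose [ 476.  -300.1  249.8] [-3.138e+00  1.000e-03  4.630e-01] t 5.15
```

View pics/w2.png

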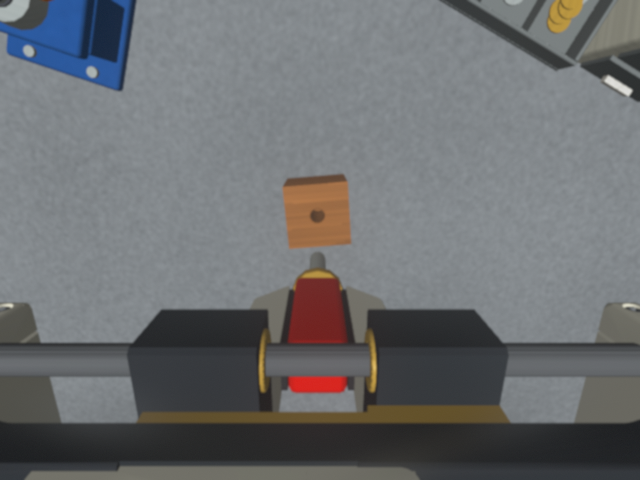

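The pin is held straight, with its tip at about (317,257) as expected, and the stand is empty. Next I carry it to the yellow pot.

```bash
python3 -m jog '[[12,-21,0,0,0,0],[24,-43,0,0,0,0],[24,-43,0,0,0,0],[24,-43,0,0,0,0],[24,-43,0,0,0,0],[24,-43,0,0,0,0],[24,-43,0,0,0,0],[24,-43,0,0,0,0],[24,-43,0,0,0,0],[24,-43,0,0,0,0],[24,-43,0,0,0,0],[24,-43,0,0,0,0]]'; python3 -m jog '[[8,-13,0,0,0,0],[0,0,0,0,0,0],[0,0,0,0,0,0]]'
cat > pot.py <<'E'
from h import *
import sys
o=bot.get_obs();im=bot.capture('wrist');save(im,sys.argv[1]);c=cam('wrist')
h=cv2.cvtColor(im,cv2.COLOR_RGB2HSV);m=cv2.inRange(h,(18,140,60),(32,255,255));m[330:]=0
k=max(cv2.findContours(m,0,1)[0],key=cv2.contourArea);q=cv2.minEnclosingCircle(k);x,y,w,hh=cv2.boundingRect(k);print(q,(x,y,w,hh))
for px in(q[0],(x+w/2,y+hh/2)):print(atz(c,px,40),tri(ray(c,px),ray(cam('top'),(192,291))))
C=atz(c,q[0],40);go([C[0],C[1],95])
E
python3 pot.py w3.png
```

```text
time: 6.35
tool_pos: [502.3, 266.5, 250.0]
tcp_rot: [-3.142, 0.003, 0.463]
contact_force: [1.1, -1.0, -0.4]
grip_width: 21.8
finger_force: 30.0
time: 6.65
tool_pos: [504.2, 279.0, 250.4]
tcp_rot: [3.141, 0.003, 0.463]
contact_force: [0.0, 0.3, -1.1]
grip_width: 22.1
finger_force: 30.0
((314.5, 207.0), 29.770050048828125) (285, 179, 60, 58)
[506.08257435 281.59604245  40.        ] (array([504.89467733, 281.32857056,  35.17754167]), np.float64(0.5861685580526392))
[505.38205006 280.68078554  40.        ] (array([504.74690234, 280.63380837,  37.89983273]), np.float64(0.5258862683424984))
shift [  3.2  -2.1 155.9] rotvec [0.001 0.002 0.   ] pose [504.4 278.5 250.9] [3.141e+00 2.000e-03 4.620e-01] t 6.7
```

View pics/w3.png

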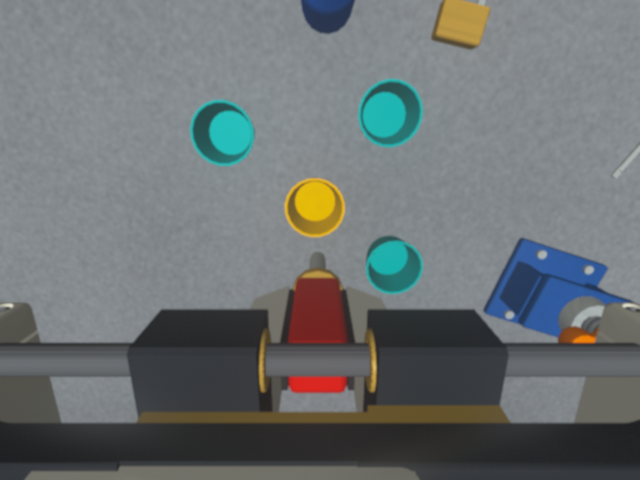

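The yellow pot's rim is centred at (315,207), which puts it a few millimetres off the tip. I'll dip and come back up.

```bash
python3 -m jog '[[2,-2,20,0,0,0],[0,0,30,0,0,0],[0,0,30,0,0,0],[0,0,30,0,0,0],[0,0,30,0,0,0],[0,0,22,0,0,0],[0,0,0,0,0,0],[0,0,0,0,0,0],[0,0,0,0,0,0]]'
python3 -m jog '[[0,0,-20,0,0,0],[0,0,-30,0,0,0],[0,0,-30,0,0,0],[0,0,-40,0,0,0],[0,0,-40,0,0,0],[0,0,0,0,0,0]]'
python3 -c "
from h import *
go([545,-30,250])"
```

```text
time: 7.6
tool_pos: [506.6, 282.2, 91.4]
tcp_rot: [3.141, -0.003, 0.462]
contact_force: [-0.3, -0.6, 0.3]
grip_width: 22.0
finger_force: 30.0
time: 8.2
tool_pos: [508.2, 283.5, 257.9]
tcp_rot: [3.14, -0.015, 0.463]
contact_force: [1.0, 0.8, -0.5]
grip_width: 21.9
finger_force: 30.0
shift [-107.1  297.     6.7] rotvec [ 0.001 -0.015 -0.   ] pose [508.2 283.5 257.9] [ 3.14  -0.015  0.463] t 8.2
```

```bash
python3 -m jog '[[-8,24,0,0,0,0],[-15,45,0,0,0,0],[-15,45,0,0,0,0],[-15,45,0,0,0,0],[-15,45,0,0,0,0],[-15,45,0,0,0,0],[-14,45,0,0,0,0],[0,20,0,0,0,0],[0,0,0,0,0,0],[0,0,0,0,0,0],[0,0,0,0,0,0]]'
cat > sock.py <<'E'
from h import *
import sys
o=bot.get_obs();im=bot.capture('wrist');save(im,sys.argv[1]);c=cam('wrist')
for t in('socket_mouth','bolt_head'):
  for d in bot.outline_of(t,'wrist')[:2]:
    ys,xs=np.where(d['mask']);print(t,d['p'],np.round(d['pixel']),xs.min(),xs.max(),ys.min(),ys.max())
Rm=rot(o['tcp_rot']);print('tip px',proj(c,o['tool_pos']+Rm@[0,0,71]),'sock guess px',proj(c,[553.6,-48,134]))
go([553.6,-48,200])
E
python3 sock.py w4.png
```

```text
time: 9.3
tool_pos: [558.5, -40.3, 249.9]
tcp_rot: [-3.141, -0.0, 0.464]
contact_force: [0.8, 0.3, -1.1]
grip_width: 22.0
finger_force: 30.0
socket_mouth 0.85 [271. 244.] 208 340 223 263
bolt_head 0.68 [272. 244.] 207 340 222 264
tip px [316.28400897 256.44342751] sock guess px [322.52224778 246.66236883]
shift [-7.9  4.6 49.9] rotvec [ 0. -0. -0.] pose [558.6 -40.4 249.9] [ 3.142 -0.     0.465] t 9.45
```

View pics/w4.png

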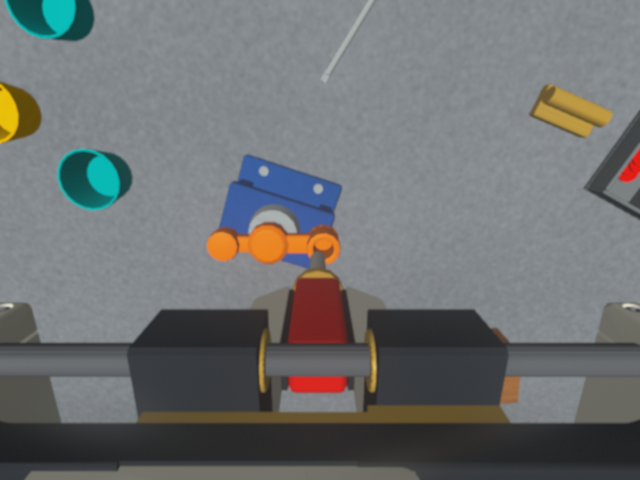

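The socket mouth is at about (323,244), partly hidden by the pin. I'll back off 40 mm for a clear second view.

```bash
python3 -m jog '[[-20,0,0,0,0,0],[-25,0,0,0,0,0],[0,0,0,0,0,0],[0,0,0,0,0,0],[0,0,0,0,0,0]]'
python3 sock.py w5.png; python3 -c "
import cv2;i=cv2.imread('pics/w5.png')[120:280,190:400];cv2.imwrite('pics/w5c.png',cv2.resize(i,(787,600),interpolation=2))"
```

```text
time: 9.95
tool_pos: [519.1, -61.3, 249.9]
tcp_rot: [3.141, -0.001, 0.463]
contact_force: [0.3, -0.1, -1.7]
grip_width: 21.7
finger_force: 30.0
socket_mouth 0.94 [268. 191.] 200 339 168 211
socket_mouth 0.7 [315. 316.] 288 347 252 393
bolt_head 0.55 [267. 194.] 200 339 167 211
tip px [316.25669687 256.35480675] sock guess px [321.09132203 189.46900943]
shift [37.   3.4 49.6] rotvec [ 0. -0. -0.] pose [519.  -61.5 249.6] [ 3.142 -0.     0.464] t 10.1
```

View pics/w5c.png

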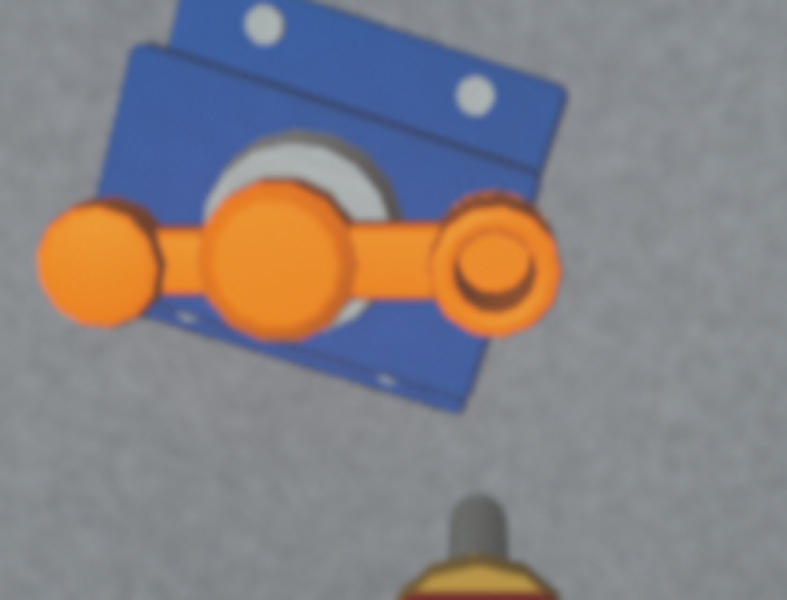

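The mouth's centre is at crop (495,271), which is image (322.1,192.3). The hub top is at (264.2,190.4). The tip's front edge is at (317.5,252), so its centre is at about (317.5,259.7).

Run:
```python
from h import *
np.set_printoptions(precision=1,suppress=True)
c=cam('wrist');o=bot.get_obs();top=cam('top')
M=atz(c,(322.1,192.3),134);H=atz(c,(264.2,190.4),125);T=atz(c,(317.5,259.7),o['tool_pos'][2]-71)
print('mouth',M,tri(ray(c,(322.1,192.3)),ray(top,(356,262))),'hub',H,tri(ray(c,(264.2,190.4)),ray(top,(334,274))),'r',np.hypot(*(M-H)[:2]),'ang',np.arctan2(*(M-H)[1::-1]))
print('tip-tcp',T-o['tool_pos'])
go([M[0],M[1],200]); go(np.r_[(M-T+o['tool_pos'])[:2],200])
```

```text
mouth [551.9 -49.7 134. ] (array([552.6, -49.5, 138.5]), np.float64(0.2783021306118565)) hub [532.  -10.1 125. ] (array([531.5,  -9.5, 121.8]), np.float64(1.0089182911876349)) r 44.356625719242814 ang -1.1045171425439786
tip-tcp [ -1.7  -1.8 -71. ]
shift [34.7  4.2 49.6] rotvec [ 0. -0. -0.] pose [519.  -61.5 249.6] [ 3.1 -0.   0.5] t 10.1
shift [37.   3.4 49.6] rotvec [ 0. -0. -0.] pose [519.  -61.5 249.6] [ 3.1 -0.   0.5] t 10.1
```

```bash
python3 -m jog '[[18,2,0,0,0,0],[18.5,1.6,10,0,0,0],[0,0,15,0,0,0],[0,0,0,0,0,0],[0,0,15,0,0,0],[0,0,10,0,0,0],[0,0,0,0,0,0],[0,0,0,0,0,0]]'
```

```text
time: 10.9
tool_pos: [552.9, -48.8, 200.1]
tcp_rot: [3.141, -0.0, 0.463]
contact_force: [1.1, 0.4, -0.7]
grip_width: 21.9
finger_force: 30.0
```

```bash
python3 -m jog '[[0,0,6,0,0,0],[0,0,6,0,0,0],[0,0,0,0,0,0],[0,0,0,0,0,0]]'; python3 -c "
from h import *
o=bot.get_obs();print(o['contact_force'],o['moment']);go([532,-10,187])"
```

```text
time: 11.3
tool_pos: [552.7, -48.8, 187.6]
tcp_rot: [-3.141, 0.0, 0.463]
contact_force: [0.4, 0.2, -1.3]
grip_width: 21.6
finger_force: 30.0
[ 0.37408432  0.17056239 -1.25151605] [ 0.01535926 -0.07627499  0.01596255]
shift [ -1.2 -43.9   0.6] rotvec [-0.  0. -0.] pose [552.7 -48.8 187.6] [-3.141  0.     0.463] t 11.3
```

Now I need the circle table in tool axes. The crank lies along tool +y from the hub, and backward means towards tool +x. I also need a drop detector.

```bash
cat > meas.py <<'E'
from h import *
import sys
np.set_printoptions(precision=2,suppress=True)
o=bot.get_obs();s=cam('scene');im=bot.capture('scene')
u,v=proj(s,[532,-9.5,125]).round().astype(int)
h=cv2.cvtColor(im,cv2.COLOR_RGB2HSV);m=cv2.inRange(h,(8,170,100),(20,255,255))
w=np.zeros_like(m);w[v-30:v+40,u-50:u+50]=m[v-30:v+40,u-50:u+50]
B=cv2.inRange(h,(0,0,140),(180,50,255))
ys,xs=np.where(w>0)
hc=np.where(w[:,u-4:u+5].sum(1)>0)[0]
# subpixel centroid of the hub's top edge columns via saturation profile
f=cv2.GaussianBlur(im.astype(float),(0,0),.8);d=(f[...,0]-f[...,2])[v-16:v+16,u-3:u+4].mean(1)
print('lab',sys.argv[1],'hub',(u,v),'n',len(ys),'top',ys.min() if len(ys) else None,'hubrows',hc.min() if len(hc) else None,hc.max() if len(hc) else None,'cen',xs.mean().round(2),ys.mean().round(2),'prof',d.round().astype(int)[::2],'F',o['contact_force'],'P',np.round(o['tool_pos'],1),'t',round(o['time'],2))
save(im[v-60:v+60,u-80:u+80],f's_{sys.argv[1]}.png')
E
python3 meas.py a0
python3 - <<'E'
import numpy as np
a=np.arange(0,3.2,.075);x,y=45*np.sin(a),45*np.cos(a)
for i in range(len(a)-1):print(f'{a[i+1]:.3f}:[{x[i+1]-x[i]:.1f},{y[i+1]-y[i]:.1f},0,0,0,0]',end='\n' if i%4==3 else ' ')
E
```

```text
lab a0 hub (np.int64(279), np.int64(203)) n 565 top 178 hubrows 199 213 cen 277.46 206.7 prof [ -5  -5  -5  -6  -6   3 155 224 225 225 222 206 146  93  -2  -3] F [ 0.37  0.17 -1.25] P [552.7 -48.8 187.6] t 11.3
0.075:[3.4,-0.1,0,0,0,0] 0.150:[3.4,-0.4,0,0,0,0] 0.225:[3.3,-0.6,0,0,0,0] 0.300:[3.3,-0.9,0,0,0,0]
0.375:[3.2,-1.1,0,0,0,0] 0.450:[3.1,-1.4,0,0,0,0] 0.525:[3.0,-1.6,0,0,0,0] 0.600:[2.9,-1.8,0,0,0,0]
0.675:[2.7,-2.0,0,0,0,0] 0.750:[2.6,-2.2,0,0,0,0] 0.825:[2.4,-2.4,0,0,0,0] 0.900:[2.2,-2.6,0,0,0,0]
0.975:[2.0,-2.7,0,0,0,0] 1.050:[1.8,-2.9,0,0,0,0] 1.125:[1.6,-3.0,0,0,0,0] 1.200:[1.3,-3.1,0,0,0,0]
1.275:[1.1,-3.2,0,0,0,0] 1.350:[0.9,-3.3,0,0,0,0] 1.425:[0.6,-3.3,0,0,0,0] 1.500:[0.4,-3.4,0,0,0,0]
1.575:[0.1,-3.4,0,0,0,0] 1.650:[-0.1,-3.4,0,0,0,0] 1.725:[-0.4,-3.4,0,0,0,0] 1.800:[-0.6,-3.3,0,0,0,0]
1.875:[-0.9,-3.3,0,0,0,0] 1.950:[-1.1,-3.2,0,0,0,0] 2.025:[-1.4,-3.1,0,0,0,0] 2.100:[-1.6,-3.0,0,0,0,0]
2.175:[-1.8,-2.8,0,0,0,0] 2.250:[-2.0,-2.7,0,0,0,0] 2.325:[-2.2,-2.5,0,0,0,0] 2.400:[-2.4,-2.4,0,0,0,0]
2.475:[-2.6,-2.2,0,0,0,0] 2.550:[-2.7,-2.0,0,0,0,0] 2.625:[-2.9,-1.8,0,0,0,0] 2.700:[-3.0,-1.6,0,0,0,0]
2.775:[-3.1,-1.3,0,0,0,0] 2.850:[-3.2,-1.1,0,0,0,0] 2.925:[-3.3,-0.8,0,0,0,0] 3.000:[-3.3,-0.6,0,0,0,0]
3.075:[-3.4,-0.4,0,0,0,0] 3.150:[-3.4,-0.1,0,0,0,0]
```

```bash
python3 -m jog '[[3.4,-0.1,0,0,0,0],[3.4,-0.4,0,0,0,0],[3.3,-0.6,0,0,0,0],[3.3,-0.9,0,0,0,0],[0,0,0,0,0,0]]' | grep -E 'force'; python3 meas.py a0.300
python3 -m jog '[[3.2,-1.1,0,0,0,0],[3.1,-1.4,0,0,0,0],[0,0,0,0,0,0]]' | grep force; python3 meas.py a0.450
python3 -m jog '[[3.0,-1.6,0,0,0,0],[2.9,-1.8,0,0,0,0],[0,0,0,0,0,0]]' | grep force; python3 meas.py a0.600
```

```text
contact_force: [-1.8, -0.6, -0.7]
finger_force: 30.0
lab a0.300 hub (np.int64(279), np.int64(203)) n 544 top 173 hubrows 173 216 cen 278.09 206.95 prof [  2   1  -3  -5  -6   4 156 224 225 226 222 211 173 125  27  -2] F [-1.84 -0.62 -0.7 ] P [564.2 -40.6 187.5] t 11.85
contact_force: [-1.2, 0.1, -1.2]
finger_force: 30.0
lab a0.450 hub (np.int64(279), np.int64(203)) n 514 top 174 hubrows 190 225 cen 278.66 207.31 prof [ 10  13  16  11   5  21 161 224 225 225 222 212 188 156  75  29] F [-1.16  0.11 -1.22] P [569.  -35.6 187.7] t 12.2
contact_force: [-0.4, 0.2, -0.5]
finger_force: 30.0
lab a0.600 hub (np.int64(279), np.int64(203)) n 444 top 173 hubrows 175 228 cen 279.0 208.2 prof [ 23  25  30  38  51  97 177 190 188 183 188 200 201 180 129  97] F [-0.41  0.19 -0.5 ] P [572.6 -29.9 187.8] t 12.55
```

The crank is turning, but the handle now hides the hub from the scene camera. I'll rest the tip lightly on the socket floor instead, so the drop shows up as a loss of vertical force.

```bash
for i in 1; do
python3 -m jog '[[0,0,3,0,0,0],[0,0,0,0,0,0]]' | grep -E 'contact|pos'
python3 -m jog '[[0,0,1.5,0,0,0],[0,0,0,0,0,0]]' | grep -E 'contact|pos'
python3 -m jog '[[0,0,1,0,0,0],[0,0,0,0,0,0]]' | grep -E 'contact|pos'; done
```

```text
tool_pos: [572.3, -30.1, 184.4]
contact_force: [-0.6, 0.0, -1.0]
tool_pos: [572.5, -30.2, 183.5]
contact_force: [-0.3, 0.1, 2.3]
tool_pos: [572.6, -30.3, 183.1]
contact_force: [-0.7, 1.0, 5.3]
```

```bash
python3 -m jog '[[2.7,-2.0,0,0,0,0],[2.6,-2.2,0,0,0,0],[0,0,0,0,0,0]]' | grep -E 'contact|pos'
python3 -m jog '[[2.4,-2.4,0,0,0,0],[2.2,-2.6,0,0,0,0],[0,0,0,0,0,0]]' | grep -E 'contact|pos'
python3 -m jog '[[2.0,-2.7,0,0,0,0],[1.8,-2.9,0,0,0,0],[0,0,0,0,0,0]]' | grep -E 'contact|pos'
```

```text
tool_pos: [575.2, -24.2, 182.8]
contact_force: [-0.4, -0.0, 4.4]
tool_pos: [577.0, -17.7, 182.7]
contact_force: [-1.8, -1.2, 7.1]
tool_pos: [577.9, -10.6, 182.3]
contact_force: [-1.1, -0.4, 6.1]
```

```bash
python3 -m jog '[[1.6,-3.0,0,0,0,0],[1.3,-3.1,0,0,0,0],[0,0,0,0,0,0]]' | grep -E 'contact|pos'
python3 -m jog '[[1.1,-3.2,0,0,0,0],[0.9,-3.3,0,0,0,0],[0,0,0,0,0,0]]' | grep -E 'contact|pos'
python3 -m jog '[[0.6,-3.3,0,0,0,0],[0.4,-3.4,0,0,0,0],[0,0,0,0,0,0]]' | grep -E 'contact|pos'
```

```text
tool_pos: [577.7, -4.3, 182.7]
contact_force: [-2.0, -2.4, 8.2]
tool_pos: [576.5, 3.4, 181.8]
contact_force: [-0.4, 0.8, 1.0]
tool_pos: [574.1, 9.5, 181.6]
contact_force: [-0.1, -1.2, -0.8]
```

```bash
python3 -m jog '[[0,0,2,0,0,0],[0,0,2,0,0,0],[0,0,0,0,0,0]]' | grep -E 'contact|pos'
python3 -m jog '[[0,0,1.5,0,0,0],[0,0,0,0,0,0]]' | grep -E 'contact|pos'
python3 -m jog '[[0,0,1,0,0,0],[0,0,0,0,0,0]]' | grep -E 'contact|pos'
```

```text
tool_pos: [574.2, 9.1, 177.7]
contact_force: [0.4, -0.2, -1.8]
tool_pos: [574.4, 9.0, 176.5]
contact_force: [-0.3, -0.2, -1.7]
tool_pos: [574.6, 9.0, 175.7]
contact_force: [0.4, -0.9, -0.8]
```

The bolt has dropped: the socket floor is at least 7 mm lower, and the drop came at about 1.15–1.3 rad backward. Next is the forward turn.

Run:
```python
import numpy as np
a=1.5-.125*np.arange(55);x,y=45*np.sin(a),45*np.cos(a)
for i in range(54):
    print(f'[{x[i+1]-x[i]:.1f},{y[i+1]-y[i]:.1f},{0 if i<12 else 0.16:g},0,0,0]',end=f' ->{a[i+1]:.3f}\n' if i%9==8 else ',')
```

```text
[-0.7,5.6,0,0,0,0],[-1.4,5.4,0,0,0,0],[-2.1,5.2,0,0,0,0],[-2.7,4.9,0,0,0,0],[-3.3,4.5,0,0,0,0],[-3.9,4.1,0,0,0,0],[-4.3,3.6,0,0,0,0],[-4.8,3.0,0,0,0,0],[-5.1,2.4,0,0,0,0] ->0.375
[-5.3,1.7,0,0,0,0],[-5.5,1.0,0,0,0,0],[-5.6,0.4,0,0,0,0],[-5.6,-0.4,0.16,0,0,0],[-5.5,-1.0,0.16,0,0,0],[-5.3,-1.7,0.16,0,0,0],[-5.1,-2.4,0.16,0,0,0],[-4.8,-3.0,0.16,0,0,0],[-4.3,-3.6,0.16,0,0,0] ->-0.750
[-3.9,-4.1,0.16,0,0,0],[-3.3,-4.5,0.16,0,0,0],[-2.7,-4.9,0.16,0,0,0],[-2.1,-5.2,0.16,0,0,0],[-1.4,-5.4,0.16,0,0,0],[-0.7,-5.6,0.16,0,0,0],[-0.0,-5.6,0.16,0,0,0],[0.7,-5.6,0.16,0,0,0],[1.3,-5.5,0.16,0,0,0] ->-1.875
[2.0,-5.2,0.16,0,0,0],[2.7,-5.0,0.16,0,0,0],[3.3,-4.6,0.16,0,0,0],[3.8,-4.1,0.16,0,0,0],[4.3,-3.6,0.16,0,0,0],[4.7,-3.1,0.16,0,0,0],[5.1,-2.5,0.16,0,0,0],[5.3,-1.8,0.16,0,0,0],[5.5,-1.1,0.16,0,0,0] ->-3.000
[5.6,-0.4,0.16,0,0,0],[5.6,0.3,0.16,0,0,0],[5.5,1.0,0.16,0,0,0],[5.4,1.6,0.16,0,0,0],[5.1,2.3,0.16,0,0,0],[4.8,2.9,0.16,0,0,0],[4.4,3.5,0.16,0,0,0],[3.9,4.0,0.16,0,0,0],[3.4,4.5,0.16,0,0,0] ->-4.125
[2.8,4.9,0.16,0,0,0],[2.2,5.2,0.16,0,0,0],[1.5,5.4,0.16,0,0,0],[0.8,5.6,0.16,0,0,0],[0.1,5.6,0.16,0,0,0],[-0.6,5.6,0.16,0,0,0],[-1.3,5.5,0.16,0,0,0],[-1.9,5.3,0.16,0,0,0],[-2.6,5.0,0.16,0,0,0] ->-5.250
```

```bash
python3 -m jog '[[-0.7,5.6,0,0,0,0],[-1.4,5.4,0,0,0,0],[-2.1,5.2,0,0,0,0],[-2.7,4.9,0,0,0,0]]' | grep -E 'contact|pos'
python3 -m jog '[[-3.3,4.5,0,0,0,0],[-3.9,4.1,0,0,0,0],[-4.3,3.6,0,0,0,0],[-4.8,3.0,0,0,0,0],[-5.1,2.4,0,0,0,0]]' | grep -E 'contact|pos'
python3 -m jog '[[-5.3,1.7,0,0,0,0],[-5.5,1.0,0,0,0,0],[-5.6,0.4,0,0,0,0],[-5.6,-0.4,0.16,0,0,0],[0,0,0,0,0,0]]' | grep -E 'contact|pos'
python3 -c "
from h import *
o=bot.get_obs();print(o['moment']);a=-.125
for a in(-.125,):
  t=np.array([.895,.446])*45*np.sin(a)+np.array([.446,-.895])*45*np.cos(a);print(t+[532.5,-8.6])
"; python3 meas.py f1
```

```text
tool_pos: [577.4, -13.1, 175.4]
contact_force: [-1.3, 3.0, -1.1]
tool_pos: [566.5, -38.8, 175.8]
contact_force: [1.0, 2.3, -1.9]
tool_pos: [547.2, -51.2, 175.7]
contact_force: [-0.1, -0.6, -1.5]
[-0.03861502  0.01183877  0.05652831]
[547.39213229 -51.06298295]
lab f1 hub (np.int64(279), np.int64(203)) n 561 top 187 hubrows 202 216 cen 277.74 209.49 prof [ -6  -6  -6  -6  -5  -5  -6  38 198 225 225 225 219 180 128  28] F [-0.14 -0.6  -1.47] P [547.2 -51.2 175.7] t 17.1
```

The scene camera agrees: the hub is 3 px lower, about 8 mm, and it is following the pin. I'll carry on forward.

```bash
python3 -m jog '[[-5.5,-1.0,0.16,0,0,0],[-5.3,-1.7,0.16,0,0,0],[-5.1,-2.4,0.16,0,0,0],[-4.8,-3.0,0.16,0,0,0],[-4.3,-3.6,0.16,0,0,0]]' | grep -E 'contact|pos'
python3 -m jog '[[-3.9,-4.1,0.16,0,0,0],[-3.3,-4.5,0.16,0,0,0],[-2.7,-4.9,0.16,0,0,0],[-2.1,-5.2,0.16,0,0,0],[-1.4,-5.4,0.16,0,0,0]]' | grep -E 'contact|pos'
python3 -m jog '[[-0.7,-5.6,0.16,0,0,0],[0,-5.6,0.16,0,0,0],[0.7,-5.6,0.16,0,0,0],[1.3,-5.5,0.16,0,0,0]]' | grep -E 'contact|pos'; python3 meas.py f2
python3 -c "
from h import *
a=-1.875
t=np.array([.895,.446])*45*np.sin(a)+np.array([.446,-.895])*45*np.cos(a);print(t+[532.5,-8.6])
"
```

```text
tool_pos: [520.2, -51.3, 174.9]
contact_force: [3.4, 1.4, -1.0]
tool_pos: [497.4, -35.6, 174.1]
contact_force: [3.4, -0.3, -1.4]
tool_pos: [488.5, -14.9, 173.2]
contact_force: [2.1, -3.0, -1.7]
lab f2 hub (np.int64(279), np.int64(203)) n 494 top 178 hubrows 178 237 cen 279.63 207.22 prof [ 14  52  64  58  54  80 111 147 209 224 225 224 220 196 142  83] F [ 2.13 -3.02 -1.74] P [488.5 -14.9 173.2] t 18.55
[488.06255768 -15.68478968]
```

```bash
python3 -m jog '[[2.0,-5.2,0.16,0,0,0],[2.7,-5.0,0.16,0,0,0],[3.3,-4.6,0.16,0,0,0],[3.8,-4.1,0.16,0,0,0],[4.3,-3.6,0.16,0,0,0],[4.7,-3.1,0.16,0,0,0],[5.1,-2.5,0.16,0,0,0],[5.3,-1.8,0.16,0,0,0],[5.5,-1.1,0.16,0,0,0]]' | grep -E 'contact|pos'
python3 -m jog '[[5.6,-0.4,0.16,0,0,0],[5.6,0.3,0.16,0,0,0],[5.5,1.0,0.16,0,0,0],[5.4,1.6,0.16,0,0,0],[5.1,2.3,0.16,0,0,0],[4.8,2.9,0.16,0,0,0],[4.4,3.5,0.16,0,0,0],[3.9,4.0,0.16,0,0,0],[3.4,4.5,0.16,0,0,0],[0,0,0,0,0,0]]' | grep -E 'contact|pos'; python3 meas.py f3
python3 -c "
from h import *
a=-4.125
t=np.array([.895,.446])*45*np.sin(a)+np.array([.446,-.895])*45*np.cos(a);print(t+[532.5,-8.6])
"
```

```text
tool_pos: [507.7, 29.4, 171.6]
contact_force: [-1.6, -2.9, -0.9]
tool_pos: [557.2, 30.7, 170.6]
contact_force: [0.1, 0.4, -1.4]
lab f3 hub (np.int64(279), np.int64(203)) n 545 top 174 hubrows 204 217 cen 283.54 210.33 prof [ -3  -3  -4  -5  -4  -4  -4  -6  69 209 225 225 224 216 153 105] F [ 0.08  0.45 -1.38] P [557.2  30.7 170.6] t 20.5
[554.90194418  30.42606081]
```

```bash
python3 -m jog '[[2.8,4.9,0.16,0,0,0],[2.2,5.2,0.16,0,0,0],[1.5,5.4,0.16,0,0,0],[0.8,5.6,0.16,0,0,0],[0.1,5.6,0.16,0,0,0],[-0.6,5.6,0.16,0,0,0]]' | grep -E 'contact|pos'
python3 -m jog '[[-1.3,5.5,0.16,0,0,0],[-1.9,5.3,0.16,0,0,0],[-2.6,5.0,0.16,0,0,0],[0,0,0,0,0,0],[0,0,0,0,0,0]]' | grep -E 'contact|pos'; python3 meas.py f4
python3 - <<'E'
from h import *
a=-5.25
t=np.array([.895,.446])*45*np.sin(a)+np.array([.446,-.895])*45*np.cos(a);print(t+[532.5,-8.6])
im=bot.capture('wrist');w=im[180:330,220:420]
s=cv2.imread('pics/s_f4.png')[:,:,::-1]
save(np.hstack([cv2.resize(w,(400,300)),cv2.resize(s,(400,300))]),'fin.png')
E
```

```text
tool_pos: [576.5, 4.8, 169.3]
contact_force: [-2.7, 2.1, -1.3]
tool_pos: [578.7, -12.5, 169.3]
contact_force: [-0.0, -0.2, -1.0]
lab f4 hub (np.int64(279), np.int64(203)) n 197 top 173 hubrows 177 238 cen 283.4 223.13 prof [ -7  -6  -5  -3  12  68  84  78  77  71  67  62  66 105 104  82] F [-0.01 -0.19 -0.97] P [578.7 -12.5 169.3] t 21.65
[577.37114225 -11.98542731]
```

View pics/fin.png

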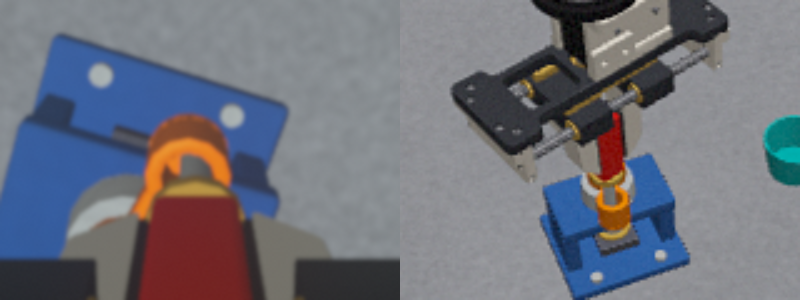

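The wrist half shows the shank upright inside the orange socket at (187,165). The scene half shows it at (612,205), with the handle still gripped above the collar. I'll nudge forward a little for margin and hand in.

```bash
python3 -m jog '[[-1.1,2.0,0,0,0,0],[0,0,0,0,0,0],[0,0,0,0,0,0],[0,0,0,0,0,0]]' && python3 -c "
from plant import bot
print(bot.close_job())"
```

```text
time: 22.15
tool_pos: [578.2, -13.9, 169.1]
tcp_rot: [3.141, -0.0, 0.463]
contact_force: [1.0, 2.2, -0.2]
grip_width: 22.1
finger_force: 30.0
the job is handed in; nothing more can be done
None
```

I greased the pin tip, plugged it into the socket, turned the bolt back until it dropped and then forward about 1.01–1.04 turns (estimated from the pin's path), and handed the job in at 22 s with the pin still gripped upright; no verdict came back.

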